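Press the badge into an iron head and log the stroke

ROBOT

A 6-joint arm with a two-finger parallel gripper is mounted at the origin on the work surface. World frame = base frame: x ahead of the robot, y to its left, z up, the work surface at z = 0. Lengths are in mm, angles in rad, forces in N, time in s.
With the tool pointing down it reaches from about 425 to 925 mm from the base axis. Payload 12.5 kg.
Tool frame: the origin (TCP) lies between the finger pads; the fingertips stand robot.tips_ahead ahead of it and the grasp point (between the pads) lies 3 mm ahead of it (robot.tips_ahead is the distance from the TCP to the fingertips, in mm); x points along the fingers, y is the direction in which the jaws open and shut, and the axes are right-handed (so a half turn about x gives the same grasp; the last joint's range is limited). The gripper opens to 85 mm and grips with 20 to 120 N. Pads are 22 mm wide; open, the fingers measure 114 mm over their backs; the gripper's body (76 mm by 85 mm) begins 54 mm behind the grasp point. The pads swing forward as they close: fully open they stand 13 mm farther back than shut.
Start: joints at [-1.273, 0.491, 1.559, -0, 1.092, -0.106], TCP at [245.595, -574.739, 253.327] pointing down, gripper open.
Joint ranges: [-3.1, 3.1], [-0.84, 2.19], [0.05, 2.79], [-1.13, 4.28], [0.06, 2.93], [-2.69, 2.69]. Speed limits (rad/s): [2.22, 2.22, 2.79, 3.14, 3.14, 3.14].

INTERFACE

Orientations are given as a unit quaternion [w, x, y, z].
In Python, from bench import robot gives the robot as it stands.
- The arm moves only by the shell command python3 -m jog 'ROWS' [OPENING]. ROWS is JSON, a list that holds one entry, the list of rows, each a list of 6 numbers: the shift along the tool's x, y, z in mm, then the turn, a rotation vector about the tool's x, y, z in rad. In form: [[[x, y, z, rx, ry, rz], ...]]. A call has 1 to 12 rows; each row shifts and turns the commanded pose from where the row before left it, along the tool's axes as they then stand; what a row does not reach is not made up. A row lasts 1/8 s, in which the tool goes at most 62.5 mm and 10.7 degrees, less where a joint would pass 70% of its speed; a pose out of reach is approached as far as the arm can. A call is refused whole if a number of a shift passes 62.5 or a number of a turn 0.188, either way. A call with a gripper value outside its range is refused whole. OPENING is the opening in per cent of the stroke, from 0 (shut) to 100 (fully open), set as the call begins (- or left out, the last holds). The fingers move at their own pace and stop on an object; the grip force is fixed at half the most. Time passes only in rows, so rows that do not move let the fingers close. It gives the time, the measured TCP pose, the force and the opening at its end, in the units of the state.
- robot.observe(): the state, without advancing time (a new reading comes with each control period).
- robot.get_image(name): name is "side" or "top" or "wrist"; returns a dict with "pixels" (400x640x3 uint8, red, green, blue), "depth" (400x640 float32, mm along the optical axis (not along the pixel's ray), 0 where there is no reading), "K" (3x3 intrinsics, pixels), "rvec" (rotation vector, rad) and "tvec" (3), from world to camera coordinates, as OpenCV has them. Camera axes: x right, y down, z forward; pixel columns grow to the right and rows downward; lengths in mm; the calibration is good to about 2 mm. The wrist camera is an equidistant fisheye: a pixel r from the principal point sees the ray r / f radians off the axis. A picture is of the moment at which its call begins.
- robot.finish_job(): hands the job in, once; it reports no verdict.
The state is a dict: "clock": time; "joint_pos": joint angles; "joint_vel": joint speeds; "joint_efforts": joint torques, N m; "eef_pos": TCP position; "eef_rot": TCP orientation; "ft_force": force on the tool from outside, world axes, zero at the start; "ft_torque": the same for the moment, N m; "finger_gap": finger opening in mm.
Only numpy, scipy, OpenCV 4.12 (cv2) and the standard library are available. Lean on these libraries where they do the work, as an engineer would, in place of code of your own. Each camera call takes 0.05 s, during which the arm holds its last target. There are 200 camera calls.

TASK

Press the badge home in the iron club head lying in the bench press and log it. First push the round clear key all the way in and let it come out again; then pull the press lever down to its stop, hold it there for a second and ease it back up slowly to the top, never letting it fly back; last, with the lever fully up, push the square-cornered log key (on the station with the counter box) all the way in and let it out. Leave everything else on the bench undisturbed.

Things in the scene. Friction and masses are not known exactly. Their poses are not given: they have to be found in the camera images.
- press: grey bench press, 230 x 150 mm base, 270 mm tall, fixed to the bench; origin at the centre of the base's underside, x points away from its front (column on +x side, ram and iron head at x = -20 mm), y towards the lever side, z up
- lever_grip (a point): middle of the free part of the black lever handle, a bar 26 mm in diameter, 112 mm long, along the press's y (spans -61 to +51 mm from here; its first 12 mm meets the flat steel lever arm). 302 mm above the bench with the lever up; axes then parallel to the press's, turning with the lever
- lever_hinge (a point): point on the lever's hinge axis, level along y with lever_grip; fixed to the press, 230 mm above the bench, 170 mm from lever_grip; the hinge axis runs along the press's y
- lever (a joint): lever angle in rad: 0 = fully up (25 degrees above horizontal, pointing to the press's front), growing as the handle is pulled down, stop at 1.05 rad (35 degrees below horizontal, handle 132 mm above the bench). A spring returns it: about 4 N at the handle at the top, 12 N at the stop
- clear_pod: fixed grey key station with the round key, no counter box; 130 x 100 mm foot; face tilted 40 degrees, looking up and to its own -x; origin on the bench under the face centre. Dark guard round the key: roof 34 mm up the slope from the key centre, standing 46 mm out of the face; cheeks 45 mm to either side, 26 mm out; lower side open
- clear_key_cap (a point): centre of the outer surface of the round white clear key, cap 42 mm in diameter, 12 mm proud of the sloped face, 94 mm above the bench; z points straight out of the face (40 degrees from vertical), x up the slope, y along it; moves with the key
- clear_key (a joint): travel of the clear key in m: 0 = out, 0.007 = fully in; a spring needs about 2 N to start and 6 N to push fully in
- log_pod: grey key station like the other but with the square-cornered key and a raised counter box (45 x 96 mm, top at 147 mm with a dark green display) at its back; same foot, slope and guard, same origin and axes
- log_key_cap (a point): centre of the outer surface of the rectangular white log key, cap 40 mm up the slope by 56 mm across, 12 mm proud of the face, 94 mm above the bench; axes as for clear_key_cap; moves with the key
- log_key (a joint): travel of the log key in m: 0 = out, 0.007 = fully in; spring as the clear key
- bin: loose blue divided parts bin, 150 x 110 x 45 mm, bystander; origin at the centre of its underside
- tape: loose green roll of tape lying flat, 64 mm in diameter, 19 mm high, bystander; origin at the centre of its underside
- glue: loose blue glue bottle, 48 mm foot, 100 mm tall, bystander; origin at the centre of its underside
Not all that is in view belongs to the job. What is shaped like the clear_pod but yellow is not meant.

How it is judged:
By the outcome, as a careful person would: the job done as asked, in the order asked, and still so for the second after the job is handed in, with the robot touching nothing.
It also fails if it takes over 72 s, if anything falls off the work surface, if the arm or the gripper's body presses on something with over 40 N, if the wrist force passes 120 N, or if a joint passes its speed limit or range.

## Working session

There is one attempt and no reset: what is moved stays moved. The work goes in short steps, Python scripts to look and compute and a shell command to move; the robot and the scene stay as the last step left them, time stands still between calls to the robot, and variables do not carry over. Pictures are saved under pics/ and viewed, about 8 in all and at most 12, crops included, and the job is handed in when it is done.

```bash
ls; mkdir -p pics
python3 - <<'E'
from bench import robot
import cv2,numpy as np
print(robot.tips_ahead, robot.observe())
for n in("top","side"):
    d=robot.get_image(n); cv2.imwrite(f"pics/{n}0.png",d["pixels"][:,:,::-1]); np.savez(f"pics/{n}0.npz",**d)
    print(n,d["K"].tolist(),d["rvec"],d["tvec"])
E
```

```text
pics
22.0 {'clock': 0.0, 'joint_pos': array([-1.27258863e+00,  4.91569282e-01,  1.55946375e+00,  5.76771402e-07,
        1.09170084e+00, -1.05625531e-01]), 'joint_vel': array([-2.32919767e-03, -1.46171260e-03, -1.74021891e-05, -2.34731179e-03,
       -5.75512591e-04,  1.25718626e-03]), 'joint_efforts': array([ 2.85366106e-03, -6.18436575e+01, -2.61590034e+01, -8.17449336e-05,
        4.12350171e-03,  3.83387624e-05]), 'eef_pos': array([ 245.53639683, -574.52395139,  252.71676026]), 'eef_rot': array([-0.14140666, -0.6927025 , -0.14220992,  0.69277972]), 'ft_force': array([0.08871573, 0.13715122, 0.03868934]), 'ft_torque': array([0.0082179 , 0.00095293, 0.029544  ]), 'finger_gap': 85.42788536861761}
top [[407.7550383671686, 0.0, 325.08756320622], [0.0, 407.7550383671686, 196.5093795365538], [0.0, 0.0, 1.0]] [ 2.13544856 -2.09868673  0.19742731] [  50.1525847   563.65758109 1185.18504159]
side [[476.59277001081296, 0.0, 316.9800902738393], [0.0, 476.59277001081296, 189.16382285869656], [0.0, 0.0, 1.0]] [ 0.77899789 -2.39999335  1.33976932] [ 453.02431132  291.81347605 1029.76441245]
```

View pics/top0.png

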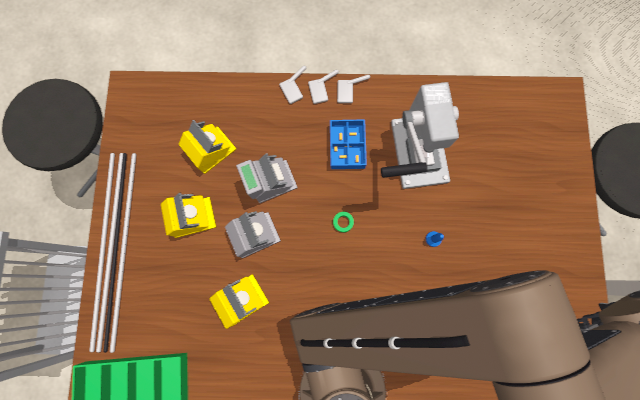

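View pics/side0.png

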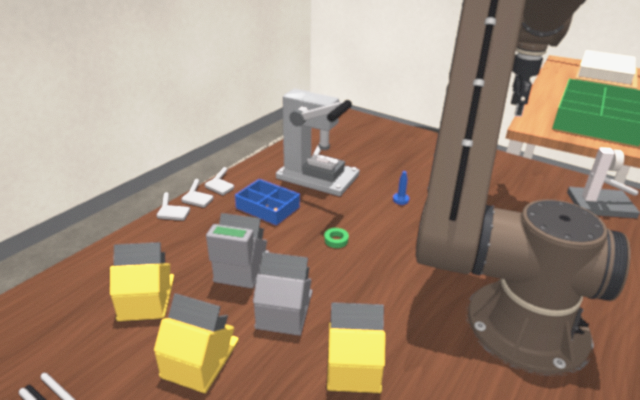

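The top view shows two grey stations. The one at (253,235) has no counter box and fits the clear pod. The one at (268,177) has the green display and fits the log pod. The yellow ones at (208,145), (188,215) and (240,300) are decoys. The press lever grip is at about (404,171), the bin at (348,144), the tape at (343,222) and the glue at (433,239).

```bash
cat > h.py <<'E'
import numpy as np,cv2
def cloud(d):
    R=cv2.Rodrigues(np.array(d["rvec"]))[0];t=np.array(d["tvec"]).ravel();K=d["K"]
    v,u=np.mgrid[:400,:640];z=d["depth"]
    c=np.stack([(u-K[0,2])/K[0,0]*z,(v-K[1,2])/K[1,1]*z,z],-1)
    return (c-t)@R
E
python3 - <<'E'
from h import *
d=dict(np.load("pics/top0.npz"));P=cloud(d);im=d["pixels"].astype(int)
def box(n,u0,u1,v0,v1,f):
    m=np.zeros((400,640),bool);m[v0:v1,u0:u1]=True
    m&=f(im,P)&(d["depth"]>0);p=P[m]
    c=np.median(p,0);w,V=np.linalg.eigh(np.cov((p-c).T))
    print(n,len(p),"med",c.round(1),"mean",p.mean(0).round(1),"min",p.min(0).round(),"max",p.max(0).round(),"\n  sd",np.sqrt(w).round(1),"n",V[:,0].round(3),"long",V[:,2].round(3))
white=lambda i,P:(i.min(-1)>185)&(P[...,2]>60)
box("clear",225,285,205,260,white)
box("log",235,300,150,205,white)
box("handle",378,432,155,182,lambda i,P:(i.max(-1)<70)&(P[...,2]>260))
box("display",238,262,160,190,lambda i,P:(i[...,1]>i[...,0]+30)&(P[...,2]>120))
box("pressbase",390,450,110,190,lambda i,P:(P[...,2]>5)&(P[...,2]<35)&(i.min(-1)>110))
box("presshead",410,460,80,150,lambda i,P:(P[...,2]>255)&(i.min(-1)>120))
for n,u,v in(("bin",348,144),("tape",334,222),("glue",433,239),("grip",404,171)):print(n,P[v,u].round())
a=cv2.resize(d["pixels"][140:270,215:310,::-1],None,fx=4,fy=4,interpolation=cv2.INTER_CUBIC)
b=cv2.resize(d["pixels"][75:205,370:470,::-1],None,fx=4,fy=4,interpolation=cv2.INTER_CUBIC)
cv2.imwrite("pics/crop.png",np.hstack([a,b]))
E
```

```text
clear 118 med [458.2 254.9  94.2] mean [455.2 260.2  99. ] min [396. 241.  81.] max [478. 322. 143.] 
  sd [10.2 14.7 21.9] n [ 0.416 -0.412  0.811] long [-0.473  0.664  0.579]
log 294 med [617.6 254.9 144. ] mean [611.6 246.8 125.3] min [554. 187.  76.] max [659. 313. 151.] 
  sd [ 9.4 26.9 47.1] n [ 0.249 -0.492  0.834] long [-0.327  0.768  0.551]
handle 449 med [ 582.7 -131.6  312.2] mean [ 582.8 -131.5  311.5] min [ 566. -189.  297.] max [601. -77. 318.] 
  sd [ 3.2  7.1 31.5] n [-0.249 -0.02   0.968] long [-0.144  0.99  -0.016]
display 210 med [599.8 277.8 147.7] mean [599.2 277.6 147.7] min [565. 254. 142.] max [634. 300. 153.] 
  sd [ 2.   7.2 20.2] n [ 0.004 -0.004  1.   ] long [-0.916 -0.401  0.002]
pressbase 1231 med [ 669.8 -206.7   21.7] mean [ 690.3 -228.4   21.7] min [ 603. -330.    7.] max [ 833. -152.   33.] 
  sd [ 3.2 39.5 76.2] n [0.001 0.006 1.   ] long [-0.807 -0.59   0.004]
presshead 1762 med [ 744.8 -232.3  269.5] mean [ 746.1 -230.4  269.5] min [ 641. -283.  255.] max [ 837. -160.  294.] 
  sd [ 3.8 27.6 48. ] n [ 0.013 -0.003  1.   ] long [-0.996  0.084  0.013]
bin [736.  -9.  40.]
tape [489.  31.  27.]
glue [ 441. -268.   38.]
grip [ 579. -132.  313.]
```

View pics/crop.png

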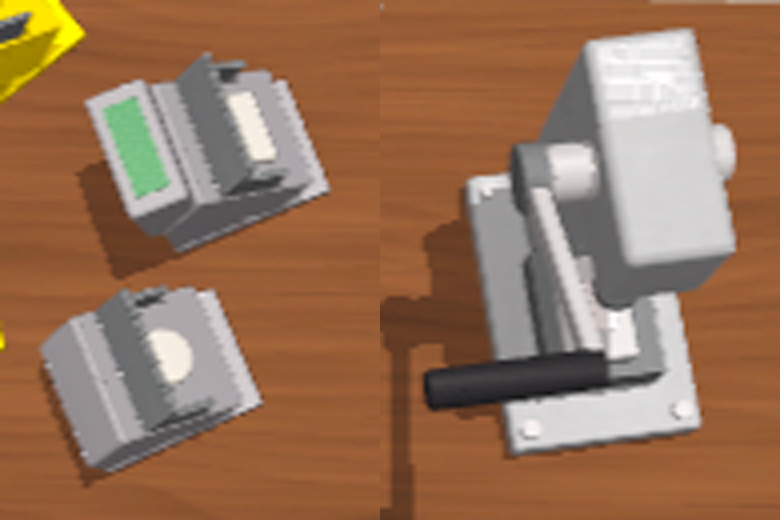

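The crop confirms the round key at crop (170,357), which is full image (257,229), on the grey station without a counter. The square-cornered key is at crop (250,125), full image (277,171), on the station with the green display. The lever is up, with its handle at crop (430–605, 385).

```bash
cat >> h.py <<'E'
from scipy.spatial.transform import Rotation as Rn
def pose(o):
    q=o["eef_rot"];return np.array(o["eef_pos"]),Rn.from_quat([q[1],q[2],q[3],q[0]])
def to(p,R=None):
    from bench import robot
    p0,R0=pose(robot.observe());R=R or R0
    print("shift",R0.inv().apply(np.array(p)-p0).round(1),"turn",(R0.inv()*R).as_rotvec().round(3))
def axes(x,y):
    x=np.array(x,float);x/=np.linalg.norm(x);y=np.array(y,float);y-=x*(x@y);y/=np.linalg.norm(y)
    return Rn.from_matrix(np.c_[x,y,np.cross(x,y)])
E
python3 - <<'E'
from h import *
d=dict(np.load("pics/top0.npz"));P=cloud(d);im=d["pixels"].astype(int)
for n,(u0,u1,v0,v1) in dict(clear=(252,274,214,246),log=(272,292,158,192)).items():
    m=np.zeros((400,640),bool);m[v0:v1,u0:u1]=True
    w=m&(im.min(-1)>170)&(P[...,2]>75)&(P[...,2]<108)
    p=P[w];print(n,w.sum(),p.min(0).round(),p.max(0).round(),p.mean(0).round(1))
    # yaw: best fit plane with 40deg tilt, over cap points
    best=min((np.mean(np.abs((q:=p@np.array([.643*np.cos(a),.643*np.sin(a),.766]))-np.median(q))),a) for a in np.radians(np.arange(-100,-30,1)))
    print(" cap yaw",np.degrees(best[1]),best[0])
    g=m&(im.max(-1)-im.min(-1)<25)&(im.min(-1)>110)&(im.min(-1)<165)&(P[...,2]>45)&(P[...,2]<85);q=P[g]
    best=min((np.mean(np.abs((s:=q@np.array([.643*np.cos(a),.643*np.sin(a),.766]))-np.median(s))),a) for a in np.radians(np.arange(-100,-30,1)))
    print(" face yaw",g.sum(),np.degrees(best[1]),best[0])
    a=best[1];u=np.array([-np.sin(a),np.cos(a),0]);s=np.array([-.766*np.cos(a),-.766*np.sin(a),.643])
    print(" along",(p@u).min(),(p@u).max(),"slope",(p@s).min(),(p@s).max())
# press head in press frame rel. to grip
y=np.array([-.144,.99]);x=np.array([.99,.144]);G=np.array([582,-127.5])
m=(P[...,2]>200)&(P[...,2]<285);m[:75]=0;m[205:]=0;m[:,:400]=0;m[:,470:]=0
q=P[m][:,:2]-G;print("head x'",np.percentile(q@x,[1,99]),"y'",np.percentile(q@y,[1,99]))
from bench import robot
w=robot.get_image("wrist");R=cv2.Rodrigues(np.array(w["rvec"]))[0];c=-R.T@np.array(w["tvec"]).ravel()
p0,R0=pose(robot.observe());print("cam in tool",R0.inv().apply(c-p0),"axis",R0.inv().apply(R[2]),"tool axes\n",R0.as_matrix().round(3))
E
```

```text
clear 99 [438. 240.  80.] [477. 270. 102.] [459.2 253.5  91.8]
 cap yaw -62.0 1.4966950232768588
 face yaw 29 -66.0 1.9379847142416466
 along 502.2719643834738 546.1151149808554 slope 76.45061521317908 106.41836794613748
log 107 [605. 187.  76.] [659. 222.  99.] [631.4 202.5  89.1]
 cap yaw -65.0 1.5256490043387785
 face yaw 42 -68.0 2.424523284276893
 along 634.3705662590468 693.7623904411321 slope 6.102891834632423 32.26084597032572
head x' [ 64.68218093 229.63601186] y' [-182.65628407  -46.2484547 ]
cam in tool [-120.56156153   -1.47449219  -77.79680613] axis [ 0.9538385  -0.00133896  0.30031705] tool axes
 [[-0.     0.393 -0.92 ]
 [ 0.001 -0.92  -0.393]
 [-1.    -0.001 -0.   ]]
```

```bash
python3 -m jog '[[[-50,0,0,0,0,0],[-50,0,0,0,0,0],[-50,0,0,0,0,0],[-50,0,0,0,0,0]]]' 0
```

```text
clock: 0.65
eef_pos: [245.5, -574.4, 454.8]
eef_rot: [-0.142, -0.693, -0.142, 0.693]
ft_force: [-0.3, -0.0, -0.1]
finger_gap: 12.4
```

```bash
python3 -m jog '[[[0,-6,-58,-0.1,0,0],[0,-6,-58,-0.1,0,0],[0,-6,-58,-0.1,0,0],[0,-6,-58,-0.1,0,0],[0,-6,-58,-0.1,0,0],[0,-6,-58,-0.1,0,0],[0,-6,-58,-0.1,0,0],[0,-6,-58,-0.1,0,0],[0,-6,-58,-0.1,0,0],[0,-6,-58,-0.1,0,0],[0,-6,-58,-0.1,0,0],[0,-6,-58,-0.1,0,0]]]' && python3 -m jog '[[[0,-6,-58,-0.1,0,0],[0,-6,-58,-0.1,0,0],[0,-6,-58,-0.1,0,0],[0,-6,-58,-0.1,0,0],[0,0,0,0,0,0]]]'
python3 - <<'E'
from h import *
from bench import robot
print(robot.observe()["joint_pos"].round(2))
a=np.radians(-66);n=np.array([.643*np.cos(a),.643*np.sin(a),.766]);s=np.array([-.766*np.cos(a),-.766*np.sin(a),.643]);u=np.cross(n,s)
C=np.array([459.4,257,94.5])
R0=pose(robot.observe())[1]
R=axes(-n,u) if R0.as_matrix()[:,1]@u>0 else axes(-n,-u)
to(C+(22+80)*n,R)
E
```

```text
clock: 2.15
eef_pos: [569.4, 0.9, 452.9]
eef_rot: [0.509, 0.491, 0.509, -0.491]
ft_force: [1.0, -0.3, 0.3]
finger_gap: 0.0
clock: 2.78
eef_pos: [502.4, 224.2, 453.3]
eef_rot: [0.597, 0.379, 0.597, -0.379]
ft_force: [0.8, -0.4, 0.2]
finger_gap: -0.0
[ 0.3   0.24  1.42  0.    1.48 -0.14]
shift [280.7 -26.3  17.7] turn [0.019 0.698 0.007]
```

```bash
cat >> h.py <<'E'
a=np.radians(-66);n=np.array([.643*np.cos(a),.643*np.sin(a),.766]);s=np.array([-.766*np.cos(a),-.766*np.sin(a),.643]);u=np.cross(n,s)
C=np.array([459.4,257,94.5]);L=np.array([629.7,208,94.])
def keyR():
    from bench import robot
    R0=pose(robot.observe())[1];return axes(-n,u if R0.as_matrix()[:,1]@u>0 else -u)
E
python3 -m jog '[[[0,0,0,0,0.175,0],[0,0,0,0,0.175,0],[0,0,0,0,0.175,0],[0,0,0,0,0.173,0],[0,0,0,0.019,0,0.007]]]'
python3 - <<'E'
from h import *
from bench import robot
print(robot.observe()["joint_pos"].round(2)); to(C+102*n,keyR())
E
```

```text
clock: 3.4
eef_pos: [505.1, 219.3, 451.7]
eef_rot: [0.351, 0.495, 0.759, -0.236]
ft_force: [-0.3, 0.3, 0.6]
finger_gap: -0.4
[ 0.03  0.3   1.47  0.64  1.65 -0.42]
shift [205.7 -23.4 189.3] turn [-0.014  0.     0.002]
```

```bash
python3 -m jog '[[[41,-4.7,38,-0.003,0,0],[41,-4.7,38,-0.003,0,0],[41,-4.7,38,-0.003,0,0],[41,-4.7,38,-0.003,0,0],[41,-4.7,38,-0.003,0,0],[0,0,0,0,0,0]]]'
python3 - <<'E'
from h import *
from bench import robot
to(C+102*n,keyR())
S=robot.get_image("side");w=robot.get_image("wrist")
cv2.imwrite("pics/a.png",np.hstack([w["pixels"][...,::-1],cv2.resize(S["pixels"][180:360,180:440,::-1],(578,400))])[:, :1218][:, :, :])
cv2.imwrite("pics/a.png",cv2.resize(cv2.imread("pics/a.png"),(800,263)))
E
```

```text
clock: 4.15
eef_pos: [486.5, 198.5, 172.2]
eef_rot: [0.355, 0.49, 0.762, -0.23]
ft_force: [0.5, 0.9, 0.9]
finger_gap: -0.3
shift [-1.1 -1.   0.6] turn [0.004 0.001 0.007]
```

View pics/a.png

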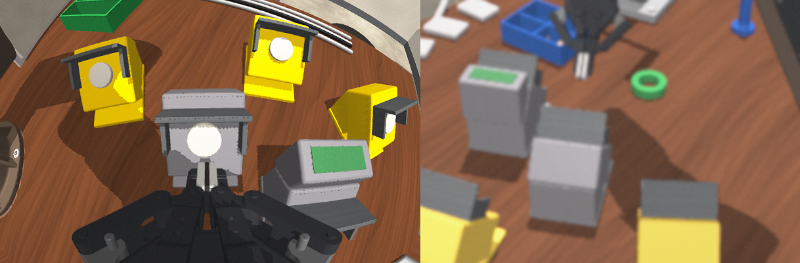

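The wrist view shows the round key at about (205,140), centred laterally ahead of the shut fingertips at (205,165). I'll measure it in 3D from the wrist image.

```bash
cat >> h.py <<'E'
def wcloud(d):
    R=cv2.Rodrigues(np.array(d["rvec"]))[0];t=np.array(d["tvec"]).ravel();K=d["K"];z=d["depth"]
    v,uu=np.mgrid[:400,:640];x=(uu-K[0,2])/K[0,0];y=(v-K[1,2])/K[1,1];r=np.hypot(x,y)+1e-9;g=np.tan(np.minimum(r,1.5))/r*z
    return (np.stack([x*g,y*g,z],-1)-t)@R
def keyfit(near,who="wrist"):
    from bench import robot
    d=robot.get_image(who);P=wcloud(d) if who=="wrist" else cloud(d);m=(d["pixels"].min(-1)>200)&(d["depth"]>0)&(np.linalg.norm(P-near,axis=-1)<45)&(np.abs((P-near)@n)<15)
    q=P[m]-near;print(m.sum(),"rel centre u,s,n (mid-range)",[((np.percentile(q@k,1)+np.percentile(q@k,99))/2).round(1) for k in(u,s,n)],"range",[np.ptp(q@k).round() for k in (u,s,n)],"pixrange",np.argwhere(m).min(0),np.argwhere(m).max(0))
E
python3 - <<'E'
from h import *
keyfit(C)
E
```

```text
1926 rel centre u,s,n (mid-range) [np.float64(0.4), np.float64(-0.3), np.float64(-1.3)] range [np.float64(41.0), np.float64(43.0), np.float64(15.0)] pixrange [192 284] [238 335]
```

```bash
python3 -m jog '[[[30,0,0,0,0,0],[30,0,0,0,0,0],[12,0,0,0,0,0],[0,0,0,0,0,0]]]'
```

```text
clock: 4.8
eef_pos: [468.9, 241.3, 120.1]
eef_rot: [0.357, 0.491, 0.761, -0.227]
ft_force: [0.8, 0.3, -0.6]
finger_gap: 0.1
```

```bash
python3 -m jog '[[[4,0,0,0,0,0],[4,0,0,0,0,0],[3,0,0,0,0,0],[0,0,0,0,0,0]]]';python3 -m jog '[[[2,0,0,0,0,0],[0,0,0,0,0,0]]]';python3 -m jog '[[[2,0,0,0,0,0],[0,0,0,0,0,0]]]'
```

```text
clock: 5.3
eef_pos: [465.8, 247.4, 110.7]
eef_rot: [0.356, 0.492, 0.761, -0.228]
ft_force: [0.8, -1.2, 2.9]
finger_gap: 0.1
clock: 5.55
eef_pos: [465.2, 248.6, 109.1]
eef_rot: [0.356, 0.492, 0.761, -0.228]
ft_force: [2.3, -2.2, 4.6]
finger_gap: 0.2
clock: 5.8
eef_pos: [464.6, 249.8, 107.5]
eef_rot: [0.356, 0.492, 0.761, -0.228]
ft_force: [2.3, -3.0, 4.5]
finger_gap: -0.1
```

```bash
python3 -m jog '[[[2,0,0,0,0,0],[0,0,0,0,0,0]]]';python3 -m jog '[[[2,0,0,0,0,0],[0,0,0,0,0,0],[0,0,0,0,0,0]]]'
```

```text
clock: 6.05
eef_pos: [464.5, 250.2, 107.0]
eef_rot: [0.357, 0.492, 0.761, -0.227]
ft_force: [2.6, -14.4, 18.6]
finger_gap: -0.0
clock: 6.42
eef_pos: [464.6, 250.5, 106.7]
eef_rot: [0.357, 0.492, 0.761, -0.227]
ft_force: [1.9, -31.1, 37.4]
finger_gap: 0.0
```

The force jumped to about 48 N with no further travel, so the key is fully in. I'll release it, back off and check that it comes out.

```bash
python3 -m jog '[[[-4,0,0,0,0,0],[-4,0,0,0,0,0],[-6,0,0,0,0,0],[-10,0,0,0,0,0],[-40,0,0,0,0,0],[-40,0,0,0,0,0],[0,0,0,0,0,0]]]'
python3 - <<'E'
from h import *
keyfit(C)
d=dict(np.load("pics/top0.npz"));P=cloud(d)
m=(P[...,2]>290)&(d["pixels"].max(-1)<75);m[:150]=0;m[190:]=0;m[:,:375]=0;m[:,435:]=0
q=P[m];p=q[:,:2];c=p.mean(0);y=np.linalg.eigh(np.cov((p-c).T))[1][:,1];y*=np.sign(y[1]);x=np.array([y[1],-y[0]])
print("yax",y,"along",((p-c)@y).min(),((p-c)@y).max(),"cross",np.percentile((p-c)@x,[1,50,99]),c)
# press base edges direction
b=(P[...,2]>14)&(P[...,2]<30)&(d["pixels"].min(-1)>110);b[:110]=0;b[192:]=0;b[:,:385]=0;b[:,455:]=0
r=cv2.minAreaRect(P[b][:,:2].astype(np.float32));print("base rect",r)
to(np.array([520,170,450]))
from bench import robot;print(robot.observe()["joint_pos"].round(2))
E
```

```text
clock: 7.3
eef_pos: [492.0, 189.9, 185.8]
eef_rot: [0.357, 0.493, 0.76, -0.228]
ft_force: [-0.7, -0.0, -0.4]
finger_gap: 0.2
1762 rel centre u,s,n (mid-range) [np.float64(0.3), np.float64(0.0), np.float64(-1.1)] range [np.float64(40.0), np.float64(41.0), np.float64(15.0)] pixrange [186 285] [230 334]
yax [-0.34929544  0.93701264] along -56.848742754106866 257.729241333616 cross [-18.55778108   0.42810097  20.72953987] [ 581.6111321  -130.02740958]
base rect ((726.4989013671875, -241.62416076660156), (229.18167114257812, 150.41506958007812), 8.533875465393066)
shift [-223.1   18.9 -146.8] turn [0. 0. 0.]
[-0.02  0.55  1.86  0.68  1.18 -0.86]
```

```bash
python3 -m jog '[[[-45,4,-29,0,0,0],[-45,4,-29,0,0,0],[-45,4,-29,0,0,0],[-45,4,-29,0,0,0],[-45,4,-29,0,0,0],[0,0,0,0,-0.175,0],[0,0,0,0,-0.175,0],[0,0,0,0,-0.175,0],[0,0,0,0,-0.173,0],[0,0,0,0,0,0]]]'
python3 - <<'E'
from h import *
from bench import robot
print(robot.observe()["joint_pos"].round(2))
x=np.array([.989,.148,0]);y=np.array([-.148,.989,0]);G=np.array([582.2,-127,302]);T=G+15*y
R0=pose(robot.observe())[1]
print(T,R0.as_matrix().round(2).tolist())
to(T+[0,0,13+22+40],axes([0,0,-1],x))
E
```

```text
clock: 8.6
eef_pos: [521.2, 170.6, 449.0]
eef_rot: [0.595, 0.383, 0.595, -0.381]
ft_force: [1.0, -1.0, -0.7]
finger_gap: 0.0
[ 0.2   0.24  1.43  0.    1.47 -0.23]
[ 579.98  -112.165  302.   ] [[0.0, 0.91, 0.42], [0.0, 0.42, -0.91], [-1.0, 0.0, -0.0]]
shift [ 71.8 -64.4 281.6] turn [ 0.281 -0.001 -0.002]
```

```bash
python3 -m jog '[[[0,-13,56.4,0,0,0],[0,-13,56.4,0,0,0],[0,-13,56.4,0,0,0],[0,-13,56.4,0,0,0],[0,-13,56.4,0,0,0],[36,0,0,0.14,0,0],[36,0,0,0.14,0,0],[0,0,0,0,0,0],[0,0,0,0,0,0]]]'
python3 - <<'E'
from h import *
from bench import robot
x=np.array([.989,.148,0]);y=np.array([-.148,.989,0]);G=np.array([582.2,-127,302]);T=G+15*y
to(T+[0,0,13+22+40],axes([0,0,-1],x))
S=robot.get_image("top");w=robot.get_image("wrist")
m=np.hstack([w["pixels"][...,::-1],cv2.resize(S["pixels"][60:260,320:520,::-1],(400,400))]);cv2.imwrite("pics/b.png",cv2.resize(m,(800,308)))
E
```

```text
clock: 9.72
eef_pos: [579.9, -115.1, 378.6]
eef_rot: [0.536, 0.463, 0.535, -0.46]
ft_force: [-0.2, 0.0, -0.5]
finger_gap: 0.0
shift [ 1.6  0.5 -2.9] turn [-0.    -0.002 -0.004]
```

View pics/b.png

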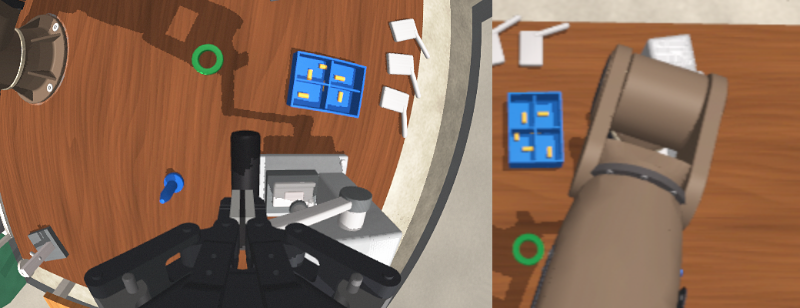

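The wrist view shows the shut fingers at about (240,200) directly above the black bar at (245,140–200), with the body clear of the lever arm. Next I'll come down to first contact.

```bash
python3 -m jog '[[[18,2,-1,0,0,0],[18,0,0,0,0,0],[3,0,0,0,0,0],[0,0,0,0,0,0]]]'; python3 -m jog '[[[3,0,0,0,0,0],[3,0,0,0,0,0],[3,0,0,0,0,0],[0,0,0,0,0,0]]]'
```

```text
clock: 10.32
eef_pos: [581.8, -113.7, 339.6]
eef_rot: [0.536, 0.463, 0.534, -0.461]
ft_force: [0.1, -0.2, 0.1]
finger_gap: -0.1
clock: 10.82
eef_pos: [581.2, -113.9, 330.5]
eef_rot: [0.536, 0.463, 0.534, -0.462]
ft_force: [-4.4, -0.6, 5.8]
finger_gap: 0.3
```

```bash
python3 -m jog '[[[7,-3,0,0,0,0],[7,-3,0,0,0,0],[7,-2.5,0,0,0,0],[7.3,-1.5,0,0,0,0],[7.3,-1.5,0,0,0,0],[7.3,-1.3,0,0,0,0],[7.3,-1,0,0,0,0],[0,0,0,0,0,0]]]'; python3 -m jog '[[[7.4,-0.3,0,0,0,0],[7.4,0,0,0,0,0],[7.4,0,0,0,0,0],[7.4,0.3,0,0,0,0],[7.3,1,0,0,0,0],[7.3,1.2,0,0,0,0],[7.3,1.4,0,0,0,0],[7.3,1.6,0,0,0,0],[0,0,0,0,0,0]]]'
```

```text
clock: 11.82
eef_pos: [567.5, -115.9, 279.9]
eef_rot: [0.535, 0.463, 0.535, -0.462]
ft_force: [-5.5, -2.2, 6.5]
finger_gap: 0.1
clock: 12.95
eef_pos: [573.1, -115.0, 221.1]
eef_rot: [0.536, 0.463, 0.535, -0.462]
ft_force: [-4.8, -1.5, 6.2]
finger_gap: 0.3
```

```bash
python3 -m jog '[[[7,2.2,0,0,0,0],[7,2.4,0,0,0,0],[7,2.7,0,0,0,0],[7,2.9,0,0,0,0],[6.5,3.3,0,0,0,0],[6.5,3.5,0,0,0,0],[0,0,0,0,0,0]]]';python3 -m jog '[[[5,3,0,0,0,0],[4,2.4,0,0,0,0],[0,0,0,0,0,0]]]'
```

```text
clock: 13.82
eef_pos: [590.0, -112.5, 180.2]
eef_rot: [0.535, 0.463, 0.535, -0.462]
ft_force: [-6.4, -0.6, 9.5]
finger_gap: -0.2
clock: 14.2
eef_pos: [595.4, -111.8, 171.5]
eef_rot: [0.536, 0.463, 0.535, -0.462]
ft_force: [-6.2, -1.4, 8.5]
finger_gap: -0.2
```

```bash
python3 -m jog '[[[3,1.5,0,0,0,0],[2,1,0,0,0,0],[0,0,0,0,0,0]]]';python3 -m jog '[[[2,0,0,0,0,0],[2,0,0,0,0,0],[0,0,0,0,0,0]]]'
```

```text
clock: 14.58
eef_pos: [598.1, -111.4, 167.0]
eef_rot: [0.536, 0.463, 0.534, -0.461]
ft_force: [-5.8, 0.0, 10.9]
finger_gap: -0.4
clock: 14.95
eef_pos: [598.5, -111.4, 166.1]
eef_rot: [0.537, 0.464, 0.533, -0.461]
ft_force: [-12.9, 1.8, 37.9]
finger_gap: -0.2
```

The lever is at its stop: force rose to 38 N and TCP z held at 166. I'll hold for 1.5 s, then ease it up along the arc.

```bash
python3 -m jog '[[[0,0,0,0,0,0],[0,0,0,0,0,0],[0,0,0,0,0,0],[0,0,0,0,0,0],[0,0,0,0,0,0],[0,0,0,0,0,0],[0,0,0,0,0,0],[0,0,0,0,0,0],[0,0,0,0,0,0],[0,0,0,0,0,0],[0,0,0,0,0,0],[0,0,0,0,0,0]]]'; python3 -m jog '[[[-2,0,0,0,0,0],[-3,-1,0,0,0,0],[-4,-2.4,0,0,0,0],[-5,-3,0,0,0,0],[-5,-2.8,0,0,0,0],[-5,-2.6,0,0,0,0],[-5,-2.4,0,0,0,0],[-5,-2.2,0,0,0,0],[-5,-2,0,0,0,0],[-5,-1.9,0,0,0,0],[-5,-1.8,0,0,0,0],[-5,-1.6,0,0,0,0]]]'
```

```text
clock: 16.45
eef_pos: [598.5, -111.4, 166.1]
eef_rot: [0.537, 0.464, 0.533, -0.461]
ft_force: [-13.1, 2.3, 38.5]
finger_gap: 0.0
clock: 17.95
eef_pos: [576.6, -114.9, 217.9]
eef_rot: [0.538, 0.464, 0.532, -0.46]
ft_force: [5.9, -0.1, 9.1]
finger_gap: 0.1
```

```bash
python3 -m jog '[[[-5,-1.4,0,0,0,0],[-5,-1.2,0,0,0,0],[-5,-1,0,0,0,0],[-5,-0.8,0,0,0,0],[-5,-0.6,0,0,0,0],[-5,-0.4,0,0,0,0],[-5,-0.3,0,0,0,0],[-5,0,0,0,0,0],[-5,0.2,0,0,0,0],[-5,0.4,0,0,0,0],[-5,0.6,0,0,0,0],[-5,0.8,0,0,0,0]]]'; python3 -m jog '[[[-5,1,0,0,0,0],[-5,1.2,0,0,0,0],[-5,1.4,0,0,0,0],[-5,1.6,0,0,0,0],[-5,1.8,0,0,0,0],[-5,2,0,0,0,0],[-4,1.7,0,0,0,0],[-4,1.8,0,0,0,0],[-3,1.3,0,0,0,0],[-3,1.3,0,0,0,0],[0,0,0,0,0,0]]]'
```

```text
clock: 19.45
eef_pos: [571.0, -115.4, 276.3]
eef_rot: [0.536, 0.463, 0.534, -0.461]
ft_force: [2.9, -0.9, 5.0]
finger_gap: -0.1
clock: 20.82
eef_pos: [585.7, -113.0, 319.9]
eef_rot: [0.536, 0.463, 0.534, -0.461]
ft_force: [-1.3, 0.6, 5.5]
finger_gap: -0.3
```

```bash
python3 -m jog '[[[-3,1,0,0,0,0],[-3,1,0,0,0,0],[-3,1,0,0,0,0],[-2,0.5,0,0,0,0],[-2,0.5,0,0,0,0],[0,0,0,0,0,0]]]'; python3 -m jog '[[[-2,0,0,0,0,0],[-2,0,0,0,0,0],[-2,0,0,0,0,0],[0,0,0,0,0,0]]]'; python3 -m jog '[[[-15,0,0,0,0,0],[-40,0,0,0,0,0],[-50,0,0,0,0,0],[0,0,0,0,0,0]]]'
python3 - <<'E'
from h import *
from bench import robot
print(robot.observe()["joint_pos"].round(2))
S=robot.get_image("side");W=robot.get_image("wrist")
m=np.hstack([cv2.resize(S["pixels"][70:220,250:430,::-1],(480,400)),W["pixels"][...,::-1]]);cv2.imwrite("pics/c.png",cv2.resize(m,(800,286)))
P=wcloud(W);im=W["pixels"]
k=(im.max(-1)<60)&(P[...,2]>200)&(P[...,2]<330)&(np.linalg.norm(P[...,:2]-[580,-105],axis=-1)<60)
print("handle top z",np.percentile(P[k][:,2],[50,90,98]),k.sum())
P=cloud(S);im=S["pixels"]
k=(im.max(-1)<60)&(P[...,2]>100)&(P[...,2]<335)&(np.linalg.norm(P[...,:2]-[580,-120],axis=-1)<70)
d=dict(np.load("pics/side0.npz"));P0=cloud(d)
k0=(d["pixels"].max(-1)<60)&(P0[...,2]>100)&(P0[...,2]<335)&(np.linalg.norm(P0[...,:2]-[580,-120],axis=-1)<70)
print("side now",np.median(P[k],0),k.sum(),"before",np.median(P0[k0],0),k0.sum())
to(L+[60,-110,350],keyR())
E
```

```text
clock: 21.58
eef_pos: [589.5, -112.6, 332.8]
eef_rot: [0.536, 0.463, 0.534, -0.461]
ft_force: [2.3, 0.2, 3.1]
finger_gap: 0.1
clock: 22.08
eef_pos: [589.2, -112.5, 338.5]
eef_rot: [0.535, 0.463, 0.535, -0.462]
ft_force: [0.1, -0.0, -0.0]
finger_gap: 0.2
clock: 22.58
eef_pos: [589.4, -112.7, 448.4]
eef_rot: [0.538, 0.464, 0.532, -0.46]
ft_force: [1.1, -0.8, -0.8]
finger_gap: 0.3
[-0.3   0.32  1.31  0.    1.49 -0.45]
handle top z [312.37690776 314.61020971 315.20565419] 2242
side now [ 575.7920332  -110.77174338  308.7132733 ] 174 before [ 575.46977911 -111.36617271  308.51233561] 173
shift [   0.6  130.2 -193.8] turn [-0.261  0.694 -0.099]
```

View pics/c.png

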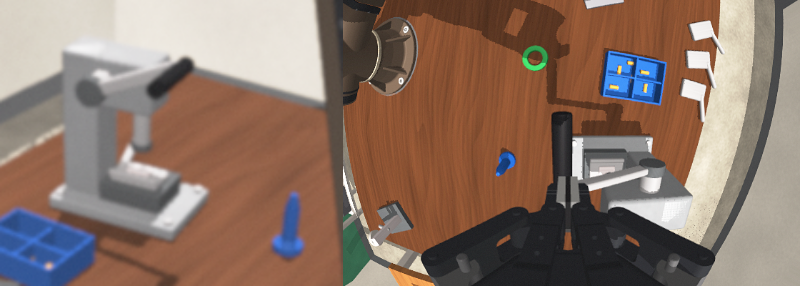

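The lever is back fully up: side-view handle z is 308.7 against 308.5 at the start, with the handle at (170,75). Tape, bin and glue look unmoved. Next is the log key.

```bash
python3 -m jog '[[[0,21,-50,0,0,0],[0,21,-50,0,0,0],[0,21,-50,0,0,0],[0,21,-50,0,0,0],[0,21,-50,0,0,0],[0,0,0,-0.135,0,0],[0,0,0,-0.135,0,0],[0,0,0,0,0.175,0],[0,0,0,0,0.175,0],[0,0,0,0,0.175,0],[0,0,0,0,0.173,0],[0,0,0,0,0,0]]]'
python3 - <<'E'
from h import *
from bench import robot
print(robot.observe()["joint_pos"].round(2)); to(L+102*n,keyR()); keyfit(L); keyfit(L,"top")
E
```

```text
clock: 24.18
eef_pos: [657.5, 148.2, 441.0]
eef_rot: [0.353, 0.496, 0.759, -0.232]
ft_force: [-0.2, -0.6, -0.3]
finger_gap: -0.1
[-0.08  0.55  1.1   0.62  1.81 -0.44]
shift [206.   -0.4 172.9] turn [-0.006 -0.001 -0.002]Traceback (most recent call last):
  File "<stdin>", line 3, in <module>
  File "h.py", line 29, in keyfit
    q=P[m]-near;print(m.sum(),"rel centre u,s,n (mid-range)",[((np.percentile(q@k,1)+np.percentile(q@k,99))/2).round(1) for k in(u,s,n)],"range",[np.ptp(q@k).round() for k in (u,s,n)],"pixrange",np.argwhere(m).min(0),np.argwhere(m).max(0))
                                                                ~~~~~~~~~~~~~^^^^^^^
    return _quantile_unchecked(
        a, q, axis, out, overwrite_input, method, keepdims, weights)
    return _ureduce(a,
                    func=_quantile_ureduce_func,
    ...<5 lines>...
                    overwrite_input=overwrite_input,
                    method=method)
    r = func(a, **kwargs)
    result = _quantile(arr,
                       quantiles=q,
    ...<2 lines>...
                       out=out,
                       weights=wgt)
    slices_having_nans = np.isnan(arr[-1, ...])
                                  ~~~^^^^^^^^^
IndexError: index -1 is out of bounds for axis 0 with size 0
```

Out of view from up here; go down to the pre-press pose and look.

```bash
python3 -m jog '[[[41,0,34.5,0,0,0],[41,0,34.5,0,0,0],[41,0,34.5,0,0,0],[41,0,34.5,0,0,0],[42,0,35,0,0,0],[0,0,0,0,0,0],[0,0,0,0,0,0]]]'
python3 - <<'E'
from h import *
from bench import robot
to(L+102*n,keyR()); keyfit(L)
W=robot.get_image("wrist");cv2.imwrite("pics/d.png",W["pixels"][100:400,100:560,::-1])
E
```

```text
clock: 25.1
eef_pos: [658.3, 150.6, 177.6]
eef_rot: [0.357, 0.495, 0.758, -0.229]
ft_force: [0.7, -0.8, 0.4]
finger_gap: 0.4
shift [ 3.2 -2.8  4.7] turn [ 0.002  0.003 -0.006]
2937 rel centre u,s,n (mid-range) [np.float64(-1.1), np.float64(0.8), np.float64(-0.6)] range [np.float64(54.0), np.float64(37.0), np.float64(5.0)] pixrange [194 276] [237 346]
```

View pics/d.png

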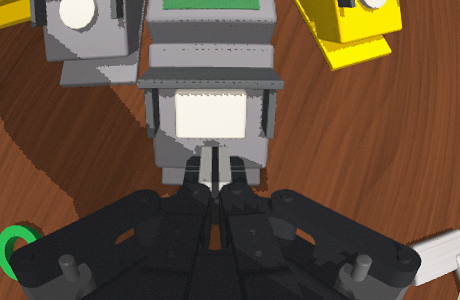

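The rectangular white key is at crop (210,115), under the green display, with the fingers at (215,160). The measured offset is about 1 mm. Now correct and press.

```bash
python3 -m jog '[[[26,-3.8,3.9,0,0,0],[26,0,0,0,0,0],[15,0,0,0,0,0],[5,0,0,0,0,0],[4,0,0,0,0,0],[0,0,0,0,0,0]]]'; python3 -m jog '[[[4,0,0,0,0,0],[3,0,0,0,0,0],[0,0,0,0,0,0]]]'
python3 -c "
from h import *
to(L,keyR())"
```

```text
clock: 25.95
eef_pos: [636.0, 190.4, 114.7]
eef_rot: [0.355, 0.496, 0.759, -0.23]
ft_force: [-0.1, -0.1, -0.7]
finger_gap: -0.2
clock: 26.32
eef_pos: [634.1, 194.6, 109.0]
eef_rot: [0.355, 0.495, 0.759, -0.23]
ft_force: [1.6, -1.6, 1.9]
finger_gap: 0.1
shift [20.5  1.3 -1.1] turn [-0.001  0.001 -0.005]
```

```bash
python3 -m jog '[[[3,0,0,0,0,0],[2,0,0,0,0,0],[0,0,0,0,0,0]]]'; python3 -m jog '[[[2,0,0,0,0,0],[0,0,0,0,0,0],[0,0,0,0,0,0]]]'; python3 -m jog '[[[2,0,0,0,0,0],[0,0,0,0,0,0],[0,0,0,0,0,0]]]'
```

```text
clock: 26.7
eef_pos: [632.8, 197.5, 105.3]
eef_rot: [0.355, 0.495, 0.759, -0.23]
ft_force: [0.9, -3.7, 4.0]
finger_gap: -0.2
clock: 27.08
eef_pos: [632.8, 197.7, 105.0]
eef_rot: [0.356, 0.496, 0.758, -0.229]
ft_force: [0.8, -13.2, 15.1]
finger_gap: 0.1
clock: 27.45
eef_pos: [632.8, 197.9, 104.8]
eef_rot: [0.356, 0.496, 0.758, -0.229]
ft_force: [0.3, -23.1, 25.2]
finger_gap: 0.1
```

The key is bottomed at 34 N with no further travel. I'll release it and retreat.

```bash
python3 -m jog '[[[-4,0,0,0,0,0],[-4,0,0,0,0,0],[-6,0,0,0,0,0],[-10,0,0,0,0,0],[-30,0,0,0,0,0],[-40,0,0,0,0,0],[0,0,0,0,0,0],[0,0,0,0,0,0]]]'
python3 - <<'E'
from h import *
from bench import robot
keyfit(L)
S=robot.get_image("side");W=robot.get_image("top")
m=np.hstack([S["pixels"][...,::-1],W["pixels"][...,::-1]]);cv2.imwrite("pics/e.png",cv2.resize(m,(800,250)))
print(robot.observe()["ft_force"])
P=cloud(S);d=dict(np.load("pics/side0.npz"));P0=cloud(d)
f=lambda i,P:np.median(P[(i.max(-1)<60)&(P[...,2]>100)&(P[...,2]<335)&(np.linalg.norm(P[...,:2]-[580,-120],axis=-1)<70)],0)
print("handle",f(S["pixels"],P),f(d["pixels"],P0))
for nm,(v0,v1,u0,u1) in dict(tape=(225,252,320,352),glue=(165,210,390,412),bin=(180,225,232,302)).items():
    print(nm,np.abs(S["pixels"][v0:v1,u0:u1].astype(int)-d["pixels"][v0:v1,u0:u1]).mean().round(1))
E
```

```text
clock: 28.45
eef_pos: [655.3, 144.9, 173.5]
eef_rot: [0.354, 0.495, 0.759, -0.23]
ft_force: [-0.5, 0.5, 0.3]
finger_gap: 0.1
2991 rel centre u,s,n (mid-range) [np.float64(-1.1), np.float64(0.6), np.float64(-0.6)] range [np.float64(54.0), np.float64(36.0), np.float64(5.0)] pixrange [188 282] [231 352]
[-0.05239315 -0.80834625 -0.27300252]
handle [572.47620869 -82.39820538 306.4182316 ] [ 575.46977911 -111.36617271  308.51233561]
tape 1.4
glue 42.0
bin 6.0
```

View pics/e.png

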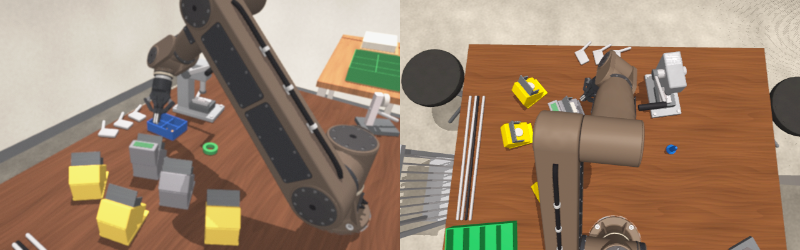

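Side view: tape at (210,148) and bin at (167,125) are in place, and the arm hides the glue and most of the handle. Top view: the lever handle at (655,105) is up and the glue at (671,149) is standing where it was. The log key is back out and the tool is touching nothing.

```bash
python3 -c "
from bench import robot
print(robot.finish_job())"
```

```text
the job is handed in; nothing more can be done
None
```

I did the three steps in the order you asked and handed the job in at about 28.5 s, well under the 72 s limit. No verdict was reported.

- **Clear key:** I pushed it along its own axis until it bottomed, at about 48 N with no further travel. The wrist camera then measured it back at its starting position.
- **Lever:** I pulled it down with shut fingers to the stop, where the force rose to 38 N, and held it there for 1.5 s. I then eased it up at about 40 mm/s. The fingers still carried its spring force at the checks on the way up, until it reached the top. The handle measured 308.7 mm high afterwards, against 308.5 mm before.
- **Log key:** With the lever up, I pushed it until it bottomed at about 34 N. It measured back at its starting position after release.

**Last checks:** The wrist force was close to zero and nothing was touching the robot. Two side-view numbers disagreed: the handle reading was off (306.4 mm and shifted sideways) and the glue area had changed. I put both down to the arm blocking that camera. By eye in the top view, the handle is still up and the glue is where it was. The tape and bin looked undisturbed in the side view.

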